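Load the hole-pattern plate into the desk punch

TASK

Load the silver pattern plate into the desk punch: press the orange release tab inward so the green cover springs ajar, tip the cover up and over until it leans back on its rest bar by itself, and slide the plate along the deck until it drops flat over its three locating pins. Then swing the cover down again and press its front edge until it snaps shut and stays shut. Leave the other things on the desk where they are.

Things in the scene. Friction and masses are not known exactly. Their poses are not given: they have to be found in the camera images.
- punch: Grey desk punch fixed to the desk. Origin on the desk below the middle of the well; x from the tab side (front) to the hinge side, y from the well along the deck to its free end. Footprint x -72..104, y -150..182 mm; a drive housing 80 mm high fills y -150..-66. Black rails (inner faces x -33 and 33, top z 58 mm) line deck and well on both sides.
- deck_edge (a point): Middle of the edge where the deck ends and the well begins: punch x 0, y 45, z 50 mm. The deck's top is at z 50 mm and runs from y 45 to 182 mm. Axes as the punch.
- nest (a point): Where the plate's origin lies when home: punch x 0, y -1, z 42 mm, on the floor of the well (x -33..33, y -47..45 mm, stop wall at y -47, 58 mm high). Three brass pins 9 mm across stand on the floor at punch (x,y) = (-20,18), (20,18), (0,-21) mm, tips at z 49.7, 49.7, 48.5 mm. Axes as the punch.
- cradle (a point): Middle of the hinge axis while the cover's pins lie in their two black clips: punch x 52, y -3, z 62 mm. Axes as the punch. A spring pin under the cover (punch x 12, y -51.5 mm) pushes the released cover to about 30 degrees ajar; its front edge then takes about 1 N to push down.
- rest_bar (a point): Middle of the steel rest bar (10 mm thick, along y, 94 mm long) behind the hinge: punch x 75, y -3, z 113 mm. The opened cover leans on it at about 105 degrees from shut; it stays there by its weight, and falls forward to about 30 degrees ajar when brought back past upright.
- tab_face (a point): Middle of the outer face of the orange release tab at the front of the punch: face 36 mm wide (y), z 26 to 54 mm; this point at punch x -90, y 0, z 44 mm when not pressed. It is pushed towards punch +x.
- tab (a joint): Travel of the release tab in m: 0 out, 0.007 fully in. Springy: about 2 N at first, 5 N fully in. From about 0.004 the cover is free and springs ajar. The tab returns by itself; its sloping hook gives way when the cover is pressed shut (about 5 N on the front edge).
- cover: Green snap-in cover, 112 x 106 x 8 mm, 120 g, loose, its 8 mm hinge pins held in clips. Origin in mid-panel on the hinge axis; panel x -112..0, y -53..53, z -4..4 mm; z out of the outer face. Shut: axes as the punch, outer face 66 mm above the desk. Opening turns the front edge up and to the rear.
- cover_front (a point): Middle of the cover's front edge (cover x -112, y 0, z 0 mm). A catch skirt 44 mm wide hangs under the panel just behind it (cover x -111..-103, down to z -20.5 mm); pushing the skirt or edge from the front tips the cover up.
- plate: Silver pattern plate, 64 (x) x 90 (y) x 6 mm, 150 g, lying on the deck between the rails (1 mm play on each side). Origin at the centre of its underside, axes parallel to the punch's. Three through holes 12 mm wide at (-20,19), (20,19), (0,-20) mm. Pushed along -y of the punch it rides over the pins and drops 8 mm when it is home; its trailing edge is then 1 mm inside the deck's end of the well.
- stapler: Red and black stapler, 140 mm; a bystander, origin at the centre of its underside.
- mug: Blue mug, 95 mm high; a bystander, origin at the centre of its underside.
- calculator: Grey desk calculator, 150 x 90 mm; a bystander, origin at the centre of its underside.
- tape: Black tape dispenser, 140 mm long, 77 mm high; a bystander, origin at the centre of its underside.
- eraser: White eraser, 65 mm; a bystander, origin at the centre of its underside.
- spare_plate: Blue plate for another hole pattern, 64 x 90 mm, not wanted now; a bystander, origin at the centre of its underside.
- pen_cup: Black cup, 100 mm high; a bystander, origin at the centre of its underside.
Mind the look-alikes: they are no part of the job. Several things have the shape of the cover; the one meant has the colours described above.

How it is judged:
On the way, in this order (a step that is already met when the one before it is completed fails the run):
1. the release tab is pressed in and the cover springs ajar (value of joint tab above 0.003 m and angle between cover's own z axis and vertical above 0.2 rad).
2. the cover leans back on its rest bar, hinge pins in their clips, not touched by the robot (angle between cover's own z axis and vertical above 1.7 rad and distance between cover and cradle below 0.008 m and contact force between each of the arm, the fingers and cover below 0.1 N), for 0.2 s.
3. the plate lies flat on the well floor, over its three pins, while the cover is still open (horizontal distance between plate and nest below 0.005 m and z of plate in the frame of nest below 0.0025 m and angle between plate's own z axis and vertical below 0.04 rad and angle between cover's own z axis and vertical above 1.5 rad), for 0.2 s.
4. the cover is shut (angle between cover's own z axis and vertical below 0.05 rad and distance between cover and cradle below 0.006 m), for 0.1 s.
At the end, for the whole second after the job is handed in: The plate lies over its three pins on the well floor (within 5 mm of the nest sideways, 2.5 mm in height, tilt under 0.04 rad); the cover is shut (tilt under 0.05 rad, hinge within 6 mm of the cradle point), held by the tab, which is back out (under 3 mm); both at rest (all of step 4 and horizontal distance between plate and nest below 0.005 m and z of plate in the frame of nest below 0.0025 m and angle between plate's own z axis and vertical below 0.04 rad and value of joint tab below 0.003 m and linear speed of each of cover, plate below 0.02 m/s); the robot touches nothing.
It fails at once if another thing on the desk is moved by more than 30 mm (distance of any of stapler, mug, calculator, tape, eraser, spare_plate, pen_cup from where it was at the start of the episode above 0.03 m).
It also fails if it takes over 58 s, if anything falls off the work surface, if the arm or the gripper's body presses on something with over 40 N, if the wrist force passes 120 N, or if a joint passes its speed limit or range.

ROBOT

A 6-joint arm with a two-finger parallel gripper is mounted at the origin on the work surface. World frame = base frame: x ahead of the robot, y to its left, z up, the work surface at z = 0. Lengths are in m, angles in rad, forces in N, time in s.
With the tool pointing down it reaches from about 0.375 to 0.9 m from the base axis. Payload 3.1 kg.
Tool frame: the origin (TCP) lies between the finger pads; the fingertips stand 11 mm ahead of it and the grasp point (between the pads) lies 8 mm behind it; x points along the fingers, y is the direction in which the jaws open and shut, and the axes are right-handed (so a half turn about x gives the same grasp; the last joint's range is limited). The gripper opens to 87 mm and grips with 3 to 60 N. Pads are 19 mm wide; open, the fingers measure 117 mm over their backs; the gripper's body (75 mm by 190 mm) begins 51 mm behind the grasp point.
Start: joints at [-1.474, 0.527, 1.433, -0, 1.181, -0.178], TCP at [0.17, -0.602, 0.205] pointing down, gripper open.
Joint ranges: [-3.08, 3.08], [-0.75, 2.2], [0.22, 2.44], [-1.43, 4.57], [0, 2.65], [-2.85, 2.85]. Speed limits (rad/s): [2.79, 2.79, 3.14, 3.14, 3.14, 3.14].

INTERFACE

Orientations are given as a unit quaternion [w, x, y, z].
In Python, from station import bot gives the robot as it stands.
- The arm moves only by the shell command python3 -m jog 'ROWS' [FORCE]. ROWS is JSON, a list of rows, each a list of 3 entries, a list of its own where there are three numbers: the closure in counts, from 0 (fully open) to 255 (shut), then the shift along the world's x, y, z scaled (see below), then the turn about the world's z scaled (see below). In form: [[fingers, [x, y, z], turn], ...]. A call has exactly 5 rows; each row shifts and turns the commanded pose from where the row before left it; what a row does not reach is not made up. The controller multiplies each number of a shift by 0.03 m and each number of a turn by 10 degrees. A row lasts 1/8 s, in which the tool goes at most 62.5 mm and 10.7 degrees, less where a joint would pass 70% of its speed; a pose out of reach is approached as far as the arm can. A call with a number of a shift or a turn outside -1 to 1 is refused whole. A call with a gripper value outside its range is refused whole. The fingers move at their own pace and stop on an object; FORCE is the grip in N (left out, the last holds). Time passes only in rows, so rows that do not move let the fingers close, or fill a call up. It gives the time, the measured TCP pose, the force and the opening at its end, in the units of the state.
- bot.observe(): the state, without advancing time (a new reading comes with each control period).
- bot.snapshot(name): name is "scene" or "top" or "wrist"; returns the picture (384x512x3 uint8, red, green, blue); there is no depth.
- bot.calibration(name): a dict with "mtx" (3x3 intrinsics, pixels), "rvec" (rotation vector, rad) and "tvec" (3), from world to camera coordinates, as OpenCV has them; the wrist camera has in their place "hand_eye" (4x4, takes a point from camera to tool coordinates, whose origin is the TCP and whose axes are the tool frame's). Camera axes: x right, y down, z forward; pixel columns grow to the right and rows downward; lengths in m; the calibration is good to about 2 mm. A picture is of the moment at which its call begins: read the wrist's pose just before it. calibration takes no time and is no camera call.
- bot.sign_off(): hands the job in, once; it reports no verdict.
The state is a dict: "t": time; "joint_pos": joint angles; "joint_velocities": joint speeds; "effort": joint torques, N m; "eef_pos": TCP position; "tcp_rot": TCP orientation; "ft_force": force on the tool from outside, world axes, zero at the start; "torque": the same for the moment, N m; "width": finger opening in m.
Only numpy, scipy, OpenCV 4.12 (cv2) and the standard library are available. Lean on these libraries where they do the work, as an engineer would, in place of code of your own. Each camera call takes 0.05 s, during which the arm holds its last target. There are 200 camera calls.

## Working session

There is one attempt and no reset: what is moved stays moved. The work goes in short steps, Python scripts to look and compute and a shell command to move; the robot and the scene stay as the last step left them, time stands still between calls to the robot, and variables do not carry over. Pictures are saved under pics/ and viewed, about 8 in all and at most 12, crops included, and the job is handed in when it is done.

```bash
ls; mkdir -p pics; cat > h.py <<'E'
import numpy as np,cv2
from station import bot
def snap(n,f,crop=None,s=1):
    im=bot.snapshot(n); np.save('pics/'+f+'.npy',im)
    show(im,f,crop,s)
def show(im,f,crop=None,s=1):
    if crop: im=im[crop[1]:crop[3],crop[0]:crop[2]]
    cv2.imwrite('pics/'+f+'.png',cv2.resize(im[:,:,::-1],None,fx=s,fy=s,interpolation=cv2.INTER_CUBIC))
def ray(n,uv):
    c=bot.calibration(n); R=cv2.Rodrigues(np.array(c['rvec'],float))[0]; t=np.array(c['tvec'],float).ravel()
    d=R.T@np.linalg.solve(np.array(c['mtx']),[uv[0],uv[1],1.]); return -R.T@t,d
def atz(n,uv,z):
    o,d=ray(n,uv); return o+d*(z-o[2])/d[2]
def proj(n,P):
    c=bot.calibration(n)
    return cv2.projectPoints(np.array(P,float).reshape(-1,3),np.array(c['rvec'],float),np.array(c['tvec'],float),np.array(c['mtx'],float),None)[0][:,0]
E
python3 - <<'E'
from h import *
print(bot.observe())
a=bot.snapshot('top');b=bot.snapshot('scene')
np.save('pics/top0.npy',a);np.save('pics/sc0.npy',b)
show(a,'top0',None,1.5);show(b,'sc0',None,1.5)
for n in('top','scene'):
  o,d=ray(n,(256,192));print(n,o,d,bot.calibration(n)['mtx'])
E
```

```text
pics
{'t': 0.0, 'joint_pos': array([-1.47451583e+00,  5.28472627e-01,  1.43388763e+00, -2.20839539e-05,
        1.18139988e+00, -1.78507227e-01]), 'joint_velocities': array([ 0.000958  , -0.00088656, -0.00057937, -0.0004654 ,  0.00081102,
        0.00046465]), 'effort': array([ 8.40511548e-04, -4.40040100e+01, -1.76592261e+01,  6.33564382e-02,
        5.82059263e-02, -1.63356267e-04]), 'eef_pos': array([ 0.1695318 , -0.60077133,  0.20357238]), 'tcp_rot': array([ 0.09608368,  0.70046668,  0.09761562, -0.70041812]), 'ft_force': array([0.08138363, 0.04723412, 0.30015924]), 'torque': array([ 0.03092056,  0.00101088, -0.01466036]), 'width': 0.08725370177271588}
top [ 0.39423963 -0.02706469  0.92376134] [ 0.19843334  0.01970447 -0.98004275] [[356.26072199   0.         252.09686673]
 [  0.         356.26072199 196.02771371]
 [  0.           0.           1.        ]]
scene [1.1266835  0.90960277 0.82414263] [-0.45717018 -0.69267567 -0.55786494] [[495.70056892   0.         256.14728086]
 [  0.         495.70056892 189.93455711]
 [  0.           0.           1.        ]]
```

View pics/top0.png

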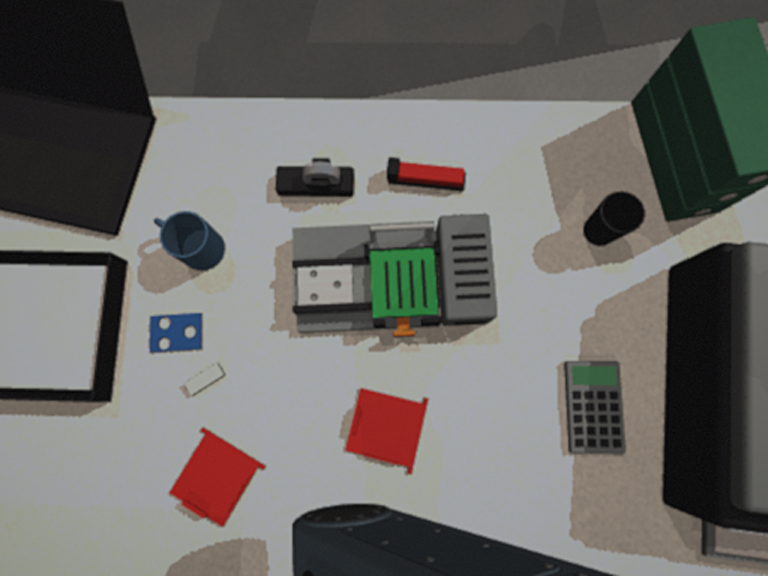

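View pics/sc0.png

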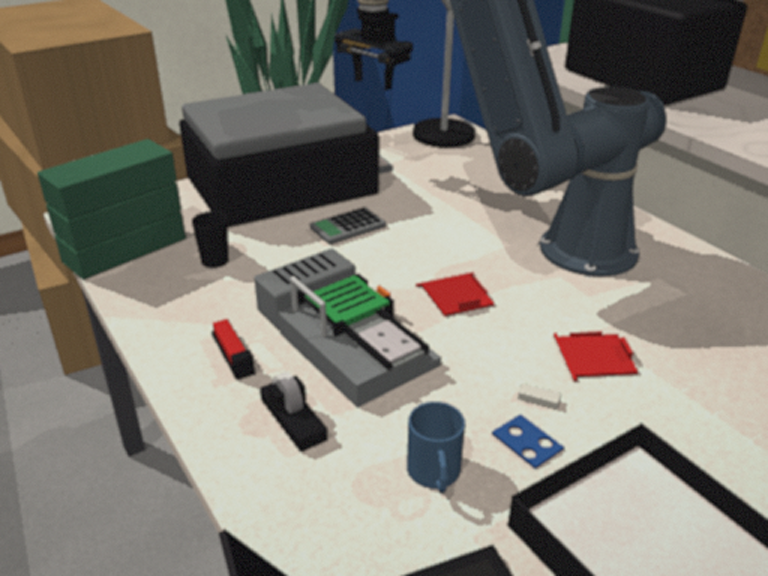

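The top view shows the punch near (395,275), with its front and the orange tab at (403,330) facing the robot. Three things have the cover's shape: the green one on the punch at (405,283), and red ones at (388,430) and (217,477). The green one fits the description. The silver plate on the deck is at (325,285); the blue one at (176,333) is the spare. I'll confirm this in an enlarged crop and use it to measure.

```bash
python3 - <<'E'
from h import *
im=np.load('pics/top0.npy'); show(im,'top0c',(185,135,340,235),5)
from scipy.spatial.transform import Rotation as R
q=bot.observe()['tcp_rot'];print(R.from_quat(np.roll(q,-1)).as_matrix().round(3))
h=cv2.cvtColor(im,cv2.COLOR_RGB2HSV)
m=((h[...,0]>45)&(h[...,0]<75)&(h[...,1]>120)).astype(np.uint8);m[:,:230]=0;m[:,310:]=0;m[:150]=0;m[230:]=0
c=max(cv2.findContours(m,0,1)[0],key=cv2.contourArea);print('cover',cv2.boxPoints(cv2.minAreaRect(c)),cv2.contourArea(c))
E
```

```text
[[-0.     0.271 -0.962]
 [ 0.002 -0.962 -0.271]
 [-1.    -0.002 -0.   ]]
cover [[245.59079 166.63387]
 [289.34464 164.20308]
 [291.84616 209.23076]
 [248.09232 211.66154]] 1870.5
```

View pics/top0c.png

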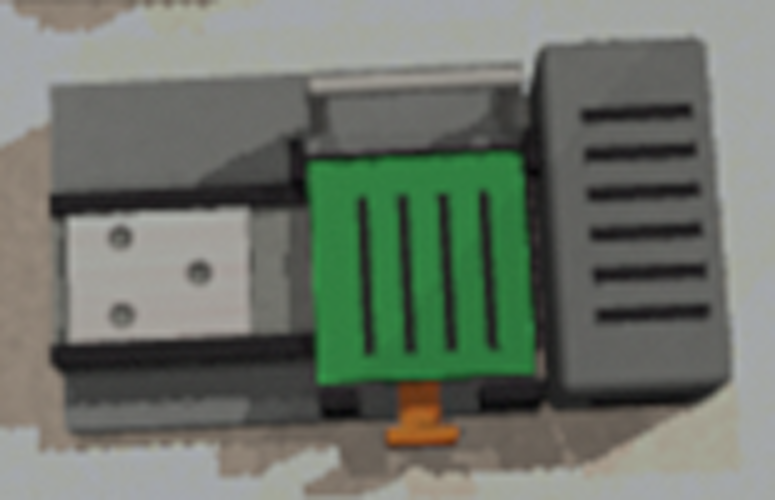

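The crop confirms the green cover on the punch, the orange tab at crop (422,438) and the silver plate at (160,273). Next I fit the punch pose.

```bash
cat >> h.py <<'E'
def w(p,x,y,z,m=1e-3):
    c,s=np.cos(p[2]),np.sin(p[2]);x=x*m;y=y*m
    return np.array([p[0]+c*x-s*y,p[1]+s*x+c*y,z*m])
E
python3 - <<'E'
from h import *
from scipy.optimize import least_squares
L=[((52,50,66),(308,162)),((52,-56,66),(525,154)),((-60,50,66),(318,383)),((-60,-56,66),(536,374)),
((75,44,113),(310,83)),((75,-50,113),(522,72)),((104,-66,80),(543,44)),((104,-150,80),(704,40)),((-72,-150,80),(729,385)),
((-90,18,54),(387,440)),((-90,-18,54),(458,438)),((104,182,50),(52,87))]
uv=np.array([l[1] for l in L])
uv=(uv+.5)/5-.5+[185,135]
f=lambda p:(proj('top',[w(p,*l[0]) for l in L])-uv).ravel()
r=least_squares(f,[.5,0,0],loss='soft_l1');p=r.x
print(p,np.degrees(p[2]));print(f(p).reshape(-1,2).round(1).tolist())
np.save('p.npy',p)
c,s=np.cos(p[2]),np.sin(p[2])
for q in [(68,212),(248,207),(252,333),(72,342)]:
  P=atz('top',((q[0]+.5)/5-.5+185,(q[1]+.5)/5-.5+135),.056)-[p[0],p[1],0]
  print('plate',c*P[0]+s*P[1],-s*P[0]+c*P[1])
# scene view check
im=np.load('pics/sc0.npy').copy()
for l in L+[((x,y,50),0) for x in(-72,104) for y in(182,)]:
  u=proj('scene',w(p,*l[0]))[0];cv2.circle(im,tuple(int(round(a)) for a in u),1,(255,0,255),-1)
show(im,'sc0c',(150,150,310,280),4)
print('tab',w(p,-90,0,44),'front',w(p,-60,-3,66))
E
```

```text
[ 0.58312118 -0.03770065  0.06222627] 3.565302541142326
[[0.3, -0.4], [-0.5, -0.6], [-0.2, -0.1], [-0.2, -0.0], [1.3, 0.7], [-1.5, 1.2], [-0.8, -0.5], [1.0, -1.2], [1.6, 0.3], [-0.3, 0.8], [0.2, 0.6], [-0.2, -1.1]]
plate 0.033091263162925356 0.17271536588686076
plate 0.03181612194008061 0.08198139956150444
plate -0.03249284568599542 0.08171029339671829
plate -0.03338780013777419 0.1712266596070843
tab [ 0.49329537 -0.0432974   0.044     ] front [ 0.52342387 -0.04442602  0.066     ]
```

View pics/sc0c.png

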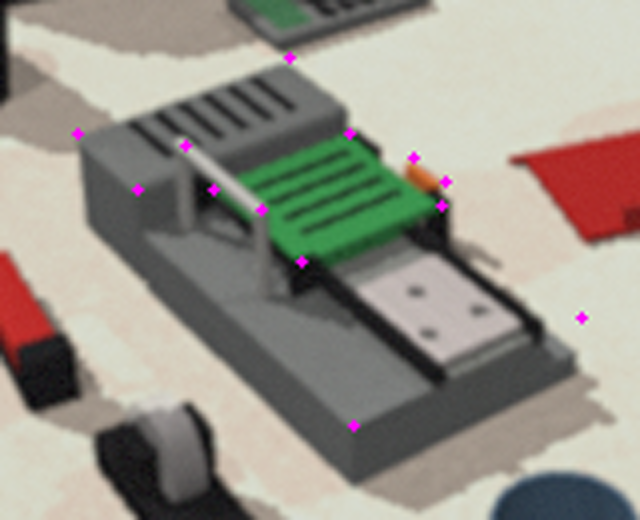

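The scene view agrees with the fit: the dots fall on the cover, bar and housing. The plate spans punch y 82 to 172 mm between the rails, as its size requires. Now I move in front of the tab with the fingers shut and the jaws turned parallel to the punch's y.

```bash
for i in 1 2 3; do :; done
python3 -m jog '[[255,[0.49,0.93,0],-0.4],[255,[0.49,0.93,0],-0.4],[255,[0.49,0.93,0],-0.4],[255,[0.49,0.93,0],0],[255,[0.49,0.93,0],0]]' 20
python3 -m jog '[[255,[0.49,0.93,0],0],[255,[0.49,0.93,0],0],[255,[0.49,0.93,0],0],[255,[0.49,0.93,0],0],[255,[0.49,0.93,0],0]]'
python3 -m jog '[[255,[0.49,0.93,0],0],[255,[0.49,0.93,0],0],[255,[0.49,0.93,0],0],[255,[0.49,0.93,0],0],[255,[0.49,0.93,0],0]]'
cat >> h.py <<'E'
from scipy.spatial.transform import Rotation as Rot
def where():
    o=bot.observe();p=np.load('p.npy');M=Rot.from_quat(np.roll(o['tcp_rot'],-1)).as_matrix()
    d=o['eef_pos'];c,s=np.cos(p[2]),np.sin(p[2]);x,y=d[0]-p[0],d[1]-p[1]
    print('t',round(o['t'],2),'TCP punch mm',np.round(1e3*np.array([c*x+s*y,-s*x+c*y,d[2]]),1),'yaw err deg',round(np.degrees(np.arctan2(M[1,1],M[0,1])-p[2])+90,2),'down',M[2,0].round(3),'F',o['ft_force'].round(2),'w',round(o['width'],4))
def go(x,y,z):
    o=bot.observe();p=np.load('p.npy');print('units to go',((w(p,x,y,z)-o['eef_pos'])/.03).round(2))
E
python3 -c "
from h import *
where();go(-120,0,100);go(-120,0,52)"
```

```text
t: 0.72
eef_pos: [0.2434, -0.4607, 0.2042]
tcp_rot: [-0.023, -0.707, -0.023, 0.707]
ft_force: [0.9, 0.2, -0.4]
width: 0.0447
t: 1.35
eef_pos: [0.3169, -0.3213, 0.2043]
tcp_rot: [-0.023, -0.707, -0.023, 0.707]
ft_force: [0.8, -0.2, -0.2]
width: 0.0015
t: 1.98
eef_pos: [0.3903, -0.1819, 0.2044]
tcp_rot: [-0.023, -0.707, -0.023, 0.707]
ft_force: [0.6, -0.4, -0.5]
width: 0.0003
t 1.98 TCP punch mm [-201.4 -131.9  204.4] yaw err deg 0.17 down -1.0 F [ 0.62 -0.35 -0.51] w 0.0003
units to go [ 2.44  4.56 -3.48]
units to go [ 2.44  4.56 -5.08]
```

```bash

python3 -m jog '[[255,[0.48,0.91,-0.7],0],[255,[0.49,0.91,-0.7],0],[255,[0.49,0.91,-0.7],0],[255,[0.49,0.91,-0.7],0],[255,[0.49,0.91,-0.7],0]]' 20
python3 -m jog '[[255,[0,0,-0.8],0],[255,[0,0,-0.78],0],[255,[0,0,0],0],[255,[0,0,0],0],[255,[0,0,0],0]]'
python3 -c "
from h import *
where();go(-102,0,52);go(-93,0,52)
snap('top','tabpre',(205,180,335,265),6)"
```

```text
t: 2.6
eef_pos: [0.4637, -0.0456, 0.0987]
tcp_rot: [-0.023, -0.707, -0.023, 0.707]
ft_force: [-0.2, 0.1, 0.4]
width: 0.0008
t: 3.22
eef_pos: [0.464, -0.0469, 0.053]
tcp_rot: [0.023, 0.707, 0.023, -0.706]
ft_force: [-0.7, -0.3, -1.0]
width: 0.0005
t 3.23 TCP punch mm [-119.5   -1.7   53. ] yaw err deg 0.16 down -1.0 F [-0.75 -0.3  -0.96] w 0.0005
units to go [ 0.58  0.09 -0.03]
units to go [ 0.88  0.11 -0.03]
```

View pics/tabpre.png

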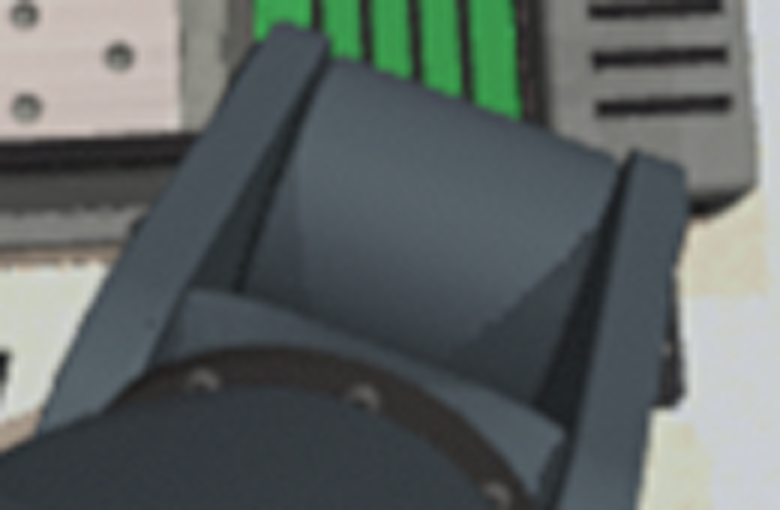

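The arm hides the tab from above, so I feel for it by force instead.

```bash

python3 -m jog '[[255,[0.3,0.07,0],0],[255,[0.25,0.02,0],0],[255,[0.05,0,0],0],[255,[0.05,0,0],0],[255,[0,0,0],0]]' 20
python3 -c "
from h import *
where()"
python3 -m jog '[[255,[0.05,0,0],0],[255,[0.05,0,0],0],[255,[0.05,0,0],0],[255,[0,0,0],0],[255,[0,0,0],0]]'
python3 -c "
from h import *
where()"
```

```text
t: 3.9
eef_pos: [0.4827, -0.0438, 0.0521]
tcp_rot: [-0.023, -0.707, -0.023, 0.707]
ft_force: [0.2, 0.6, 0.5]
width: 0.0003
t 3.9 TCP punch mm [-100.6    0.2   52.1] yaw err deg 0.18 down -1.0 F [0.23 0.55 0.52] w 0.0003
t: 4.53
eef_pos: [0.4873, -0.0438, 0.0521]
tcp_rot: [-0.023, -0.707, -0.023, 0.707]
ft_force: [0.2, 0.6, 0.1]
width: 0.0002
t 4.53 TCP punch mm [-96.   -0.1  52.1] yaw err deg 0.18 down -1.0 F [0.18 0.56 0.1 ] w 0.0002
```

```bash

python3 -m jog '[[255,[0.04,0,0],0],[255,[0.04,0,0],0],[255,[0.04,0,0],0],[255,[0,0,0],0],[255,[0,0,0],0]]' 20
python3 -c "
from h import *
where()"
python3 -m jog '[[255,[0.04,0,0],0],[255,[0.04,0,0],0],[255,[0.04,0,0],0],[255,[0,0,0],0],[255,[0,0,0],0]]'
python3 -c "
from h import *
where();snap('scene','s1',(150,150,310,270),4)"
```

```text
t: 5.15
eef_pos: [0.4909, -0.0438, 0.0521]
tcp_rot: [-0.023, -0.707, -0.023, 0.707]
ft_force: [-0.1, -0.1, -0.0]
width: 0.0004
t 5.15 TCP punch mm [-92.4  -0.3  52.1] yaw err deg 0.18 down -1.0 F [-0.14 -0.06 -0.  ] w 0.0004
t: 5.78
eef_pos: [0.4944, -0.0438, 0.0521]
tcp_rot: [-0.023, -0.707, -0.023, 0.707]
ft_force: [-0.4, 0.1, -0.3]
width: 0.0003
t 5.78 TCP punch mm [-88.9  -0.6  52.1] yaw err deg 0.18 down -1.0 F [-0.36  0.06 -0.34] w 0.0003
```

View pics/s1.png

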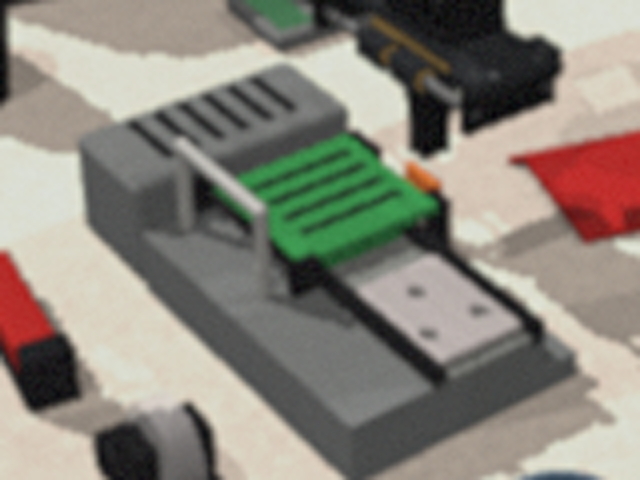

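```bash

python3 -c "
from h import *
o=bot.observe();e=o['eef_pos'];print(e)
p=np.load('p.npy')
f=lambda P:(((proj('scene',P)-[150,150]+.5)*4-.5).round(0).tolist())
print('tip',f(e-[0,0,.011]),'tcp',f(e),'tip-front face +-15',f(e+[0.0095,.015,-.011]),f(e+[.0095,-.015,-.011]),f(e+[-.0095,.015,-.011]))
print('tab top',f(w(p,-90,18,54)),f(w(p,-90,-18,54)),'bot',f(w(p,-90,18,26)),'tabmid',f(w(p,-90,0,44)))
im=np.load('pics/s1.npy');show(im,'s1b',(235,165,275,210),14)
a=np.load('pics/sc0.npy');h=cv2.cvtColor(a,cv2.COLOR_RGB2HSV);m=(h[...,0]>5)&(h[...,0]<18)&(h[...,1]>170)&(h[...,2]>120)
ys,xs=np.where(m[165:210,235:275]);print(len(xs),(np.array([xs.min()+85,xs.max()+85,ys.min()+15,ys.max()+15])*4))
"
```

```text
[ 0.49445881 -0.04380604  0.05213112]
tip [[429.0, 186.0]] tcp [[429.0, 173.0]] tip-front face +-15 [[429.0, 201.0]] [[406.0, 180.0]] [[452.0, 192.0]]
tab top [[446.0, 183.0]] [[415.0, 159.0]] bot [[446.0, 216.0]] tabmid [[431.0, 183.0]]
20 [408 432 168 184]
```

View pics/s1b.png

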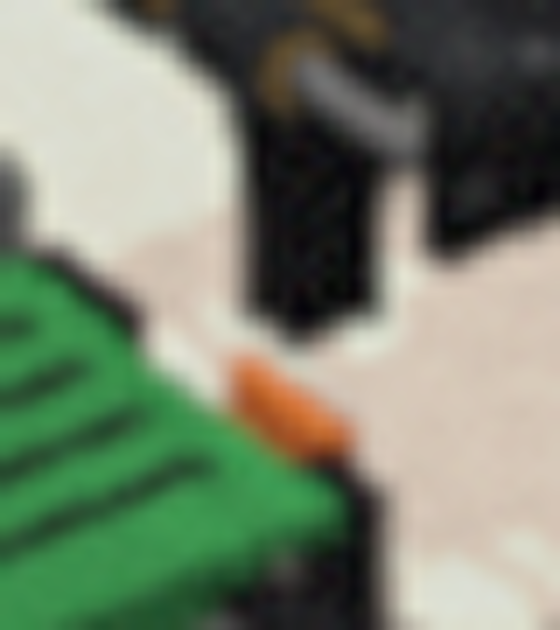

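```bash

python3 -c "
from h import *
e=np.array([.1695,-.6008,.2036]);y=np.array([.271,-.962,0])
for z in(-.011,0,.059): print(z,[proj('scene',e+[0,0,z]+k*y)[0].round(1).tolist() for k in(-.051,.051)], [proj('top',e+[0,0,z]+k*y)[0].round(1).tolist() for k in(-.051,.051)])
a=np.load('pics/sc0.npy')[:,:,:].max(2)
for r in range(20,70,2): print(r,''.join('#' if v<60 else '.' for v in a[r,220:280]))
print()
a=np.load('pics/s1.npy').astype(int)
for r in range(170,206): print(r,' '.join('%3d'%v for v in a[r,246:272].max(1)))
"
```

```text
-0.011 [[258.7, 67.5], [238.3, 61.1]] [[543.2, 403.3], [595.6, 389.0]]
0 [[258.8, 64.6], [238.2, 58.3]] [[547.9, 405.6], [601.1, 391.1]]
0.059 [[259.0, 48.6], [238.1, 42.6]] [[576.1, 419.5], [634.4, 403.6]]
20 ...##......################################.................
22 ...###.####################################.................
24 ...#########################################................
26 ..#######....###############################................
28 ...######...........##################################......
30 ....##############.........############################.....
32 ....########......######........#######################.....
34 ....############....................##################......
36 .............#########...........####################.......
38 ...............######...........######################......
40 ...............#######..........#####################.......
42 ...............#######..............###########.............
44 ...............#######...............######.................
46 ................######...............######...............
[... 3895 characters left out ...]
  42  74 128 174 198 211 211 212 212 214 214 214 213
200 122 140 146 144 141 143 147 151 153 157 153 139 114  66  38  73 132 187 211 212 211 212 212 214 214 212
201 150 151 153 149 147 145 147 145 148 149 145 133 113  72  30  54 118 182 212 215 212 211 210 213 210 210
202 153 155 152 153 151 149 143 139 133 125 117 103  87  61  25  50 123 183 208 210 209 208 208 210 214 213
203 149 150 152 151 148 147 134 116 110  98  87  68  60  47  28  55 123 183 211 209 210 209 211 212 214 217
204 144 145 146 137 129 122 111  93  91  86  61  44  30  23  19  51 126 189 212 212 213 213 213 213 214 217
205 141 133 120 112  98  93  89  71  71  73  51  27  26  24  15  55 124 191 219 217 217 218 216 214 214 213
```

In the scene image the fingertips and body appear about 25 mm higher than the reported TCP predicts, both now and at the start. That explains passing over the tab without contact. I back off, go lower, and touch the desk gently to calibrate height.

```bash

python3 -m jog '[[255,[-0.5,0,0],0],[255,[-0.6,0,0],0],[255,[0,0,-0.5],0],[255,[0,0,-0.3],0],[255,[0,0,0],0]]' 20
python3 -c "
from h import *
where()"
python3 -m jog '[[255,[0,0,-0.15],0],[255,[0,0,-0.15],0],[255,[0,0,-0.1],0],[255,[0,0,-0.1],0],[255,[0,0,0],0]]'
python3 -c "
from h import *
where()"
```

```text
t: 6.45
eef_pos: [0.4607, -0.0437, 0.0276]
tcp_rot: [-0.023, -0.706, -0.023, 0.707]
ft_force: [-0.1, -0.2, 0.2]
width: 0.0004
t 6.45 TCP punch mm [-122.6    1.7   27.6] yaw err deg 0.17 down -1.0 F [-0.07 -0.21  0.24] w 0.0004
t: 7.08
eef_pos: [0.4614, -0.0437, 0.0129]
tcp_rot: [-0.023, -0.707, -0.023, 0.707]
ft_force: [0.1, 0.6, -0.1]
width: 0.0007
t 7.08 TCP punch mm [-121.9    1.5   12.9] yaw err deg 0.18 down -1.0 F [ 0.12  0.57 -0.12] w 0.0007
```

```bash

for k in 1; do python3 -m jog '[[255,[0,0,-0.03],0],[255,[0,0,-0.03],0],[255,[0,0,-0.03],0],[255,[0,0,0],0],[255,[0,0,0],0]]' 20; done
python3 -c "
from h import *
where()"
python3 -m jog '[[255,[0,0,-0.03],0],[255,[0,0,-0.03],0],[255,[0,0,-0.03],0],[255,[0,0,0],0],[255,[0,0,0],0]]'
python3 -c "
from h import *
where();a=bot.snapshot('scene');np.save('pics/s2.npy',a)
for r in range(170,225): print(r,' '.join('%3d'%v for v in a[r,246:284:2].max(1)))
"
```

```text
t: 7.7
eef_pos: [0.4615, -0.0438, 0.0105]
tcp_rot: [-0.023, -0.707, -0.023, 0.707]
ft_force: [-1.1, 0.6, -0.5]
width: 0.0006
t 7.7 TCP punch mm [-121.8    1.5   10.5] yaw err deg 0.18 down -1.0 F [-1.07  0.56 -0.51] w 0.0006
t: 8.32
eef_pos: [0.4615, -0.0438, 0.0077]
tcp_rot: [-0.023, -0.707, -0.023, 0.707]
ft_force: [-0.7, 0.6, 0.2]
width: 0.0002
t 8.32 TCP punch mm [-121.8    1.5    7.7] yaw err deg 0.18 down -1.0 F [-0.7   0.61  0.16] w 0.0002
170 225 187  66  44  53  49  85 100  80  41  30  26  24  30  22  21  29  34  33
171 224 209  76  39  48  48  62  82  91  59  39  34  31  27  27  22  34  39  34
172 224 212  74  39  44  59  83  57  80  82  59  41  35  28  27  35  32  38  39
173 224 211  86  31  36  76  85  46  57  87  78  42  35  41  42  42  40  38  38
174 223 221 140  47  38  81  62  51  49  69  85  71  41  45  48  47  39  38  38
175 224 225 202 105  36  83  46  49  52  50  73  97  56  46  50  48  44  34  40
176 221 225 226 172  70  77  45  45  50  52  52  93  78  49  50  51  50  38  37
177 223 223 226 215 138 108  59  41  46  47  51  65  92  71  50  52  52  48  37
178 222 2
[... 3050 characters left out ...]
 185 186 190 180 132  42  52 159 216 193 176 221 224 225 215
217 143 154 172 184 188 185 185 188 171  90  33  97 198 218 204 221 221 222 223
218 159 175 183 189 188 187 184 187 185 143  55  38 138 211 223 224 221 220 222
219 181 186 185 187 187 184 186 185 188 178 116  41  71 161 226 225 222 221 222
220 188 189 186 181 183 188 185 185 188 188 161  82  33  96 199 223 223 222 222
221 191 191 187 163 160 183 188 186 184 185 187 137  48  45 141 193 223 223 221
222 186 190 188 134 127 170 189 186 184 188 186 173  95  29  67 136 208 224 222
223 186 189 189 139 118 164 189 187 188 185 185 185 149  75  26  78 169 222 222
224 185 187 189 172 162 177 190 188 185 188 184 184 181 132  42  40 116 193 223
```

```bash

python3 -m jog '[[255,[0,0,-0.05],0],[255,[0,0,-0.05],0],[255,[0,0,-0.05],0],[255,[0,0,-0.03],0],[255,[0,0,0],0]]' 20 | egrep 'eef|ft'
python3 -m jog '[[255,[0,0,-0.03],0],[255,[0,0,-0.03],0],[255,[0,0,-0.03],0],[255,[0,0,0],0],[255,[0,0,0],0]]'| egrep 'eef|ft'
python3 -c "
from h import *
where()"
```

```text
eef_pos: [0.4614, -0.0438, 0.0022]
ft_force: [-0.6, 0.2, 0.5]
eef_pos: [0.4615, -0.0438, -0.0003]
ft_force: [0.4, 0.1, 0.0]
t 9.62 TCP punch mm [-121.7    1.5   -0.3] yaw err deg 0.18 down -1.0 F [0.43 0.12 0.02] w 0.0003
```

```bash

python3 -m jog '[[255,[0,0,-0.06],0],[255,[0,0,-0.06],0],[255,[0,0,-0.06],0],[255,[0,0,-0.03],0],[255,[0,0,0],0]]' 20 | egrep 'eef|ft'
python3 -m jog '[[255,[0,0,-0.03],0],[255,[0,0,-0.03],0],[255,[0,0,-0.03],0],[255,[0,0,0],0],[255,[0,0,0],0]]'| egrep 'eef|ft'
python3 -c "
from h import *
where()"
```

```text
eef_pos: [0.4615, -0.0438, -0.0068]
ft_force: [1.3, -0.1, -0.2]
eef_pos: [0.4615, -0.0438, -0.0094]
ft_force: [-0.3, 1.3, 0.2]
t 10.88 TCP punch mm [-121.8    1.5   -9.4] yaw err deg 0.18 down -1.0 F [-0.34  1.34  0.19] w 0.0005
```

```bash

python3 -m jog '[[255,[0,0,-0.03],0],[255,[0,0,-0.03],0],[255,[0,0,-0.03],0],[255,[0,0,0],0],[255,[0,0,0],0]]'| egrep 'eef|ft'
python3 -m jog '[[255,[0,0,-0.03],0],[255,[0,0,-0.03],0],[255,[0,0,-0.03],0],[255,[0,0,0],0],[255,[0,0,0],0]]'| egrep 'eef|ft'
python3 -c "
from h import *
where()"
```

```text
eef_pos: [0.4615, -0.0438, -0.0121]
ft_force: [0.7, -0.3, 0.6]
eef_pos: [0.4615, -0.0438, -0.0148]
ft_force: [-0.2, 0.6, 0.1]
t 12.12 TCP punch mm [-121.7    1.5  -14.8] yaw err deg 0.18 down -1.0 F [-0.19  0.63  0.12] w 0.0003
```

```bash

python3 -c "
from h import *
a=bot.snapshot('scene')[160:230,220:300];b=bot.snapshot('wrist')
np.save('pics/s3.npy',a);np.save('pics/w3.npy',b)
a=cv2.resize(a,(400,350),interpolation=cv2.INTER_CUBIC);b=cv2.resize(b,(400,300))
c=np.zeros((350,800,3),np.uint8);c[:,:400]=a;c[:300,400:]=b;show(c,'mix3')
h=np.array(bot.calibration('wrist')['hand_eye']);print(h.round(4).tolist(),bot.calibration('wrist')['mtx'])
"
```

```text
[[-0.0002, -0.2928, 0.9562, -0.179], [1.0, -0.0008, -0.0, 0.0004], [0.0007, 0.9562, 0.2928, -0.0814], [0.0, 0.0, 0.0, 1.0]] [[284.03065267   0.         256.69351314]
 [  0.         284.03065267 189.70090247]
 [  0.           0.           1.        ]]
```

View pics/mix3.png

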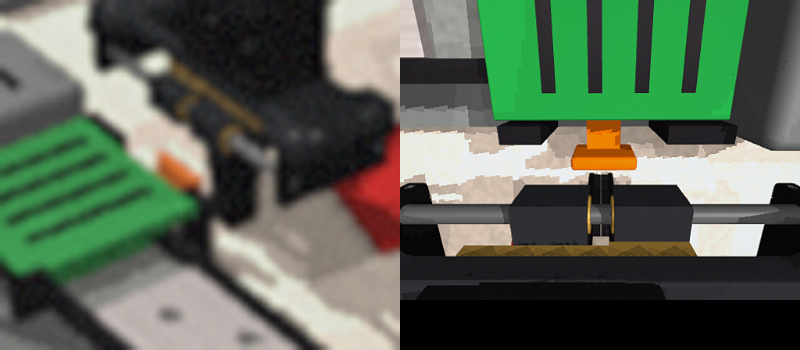

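```bash

cat >> h.py <<'E'
def wproj(Pw):
    o=bot.observe();c=bot.calibration('wrist');T=np.eye(4);T[:3,:3]=Rot.from_quat(np.roll(o['tcp_rot'],-1)).as_matrix();T[:3,3]=o['eef_pos']
    X=np.linalg.inv(T@np.array(c['hand_eye']))@np.append(Pw,1);u=np.array(c['mtx'])@X[:3];return (u[:2]/u[2]).round(1)
def wray(uv,z):
    o=bot.observe();c=bot.calibration('wrist');M=Rot.from_quat(np.roll(o['tcp_rot'],-1)).as_matrix();H=np.array(c['hand_eye'])
    org=o['eef_pos']+M@H[:3,3];d=M@H[:3,:3]@np.linalg.solve(np.array(c['mtx']),[uv[0],uv[1],1.]);return org+d*(z-org[2])/d[2]
E
python3 -c "
from h import *
p=np.load('p.npy');e=bot.observe()['eef_pos']
print('tab pred wrist',wproj(w(p,-90,18,54)),wproj(w(p,-90,-18,54)),'cover front',wproj(w(p,-60,50,66)),wproj(w(p,-60,-56,66)))
for z in (-.011,0,.012,.02,.03): print(z,'wrist',wproj(e+[0,0,z]),'scene',proj('scene',e+[0,0,z])[0].round(1))
b=np.load('pics/w3.npy');h=cv2.cvtColor(b,cv2.COLOR_RGB2HSV)
m=(h[...,0]>5)&(h[...,0]<18)&(h[...,1]>200)&(h[...,2]>120);m[225:]=0;ys,xs=np.where(m)
for y in range(ys.min(),ys.max()+1,3): print(y,xs[ys==y].min(),xs[ys==y].max())
m=(h[...,0]>45)&(h[...,0]<75)&(h[...,1]>150)
ys,xs=np.where(m);print('green bottom',ys.max(),xs[ys==ys.max()-2].min(),xs[ys==ys.max()-2].max())
"
```

```text
tab pred wrist [216.9 225.7] [302.2 225.9] cover front [117.8 161. ] [419.8 161.7]
-0.011 wrist [256.2 220.4] scene [266.1 211.8]
0 wrist [256.2 226.7] scene [266.2 208.7]
0.012 wrist [256.2 234.5] scene [266.3 205.3]
0.02 wrist [256.1 240.2] scene [266.3 203. ]
0.03 wrist [256.1 248.1] scene [266.4 200.2]
154 239 282
157 239 281
160 239 281
163 239 281
166 239 281
169 239 281
172 239 281
175 240 281
178 240 281
181 240 281
184 239 281
187 226 292
190 225 294
193 224 297
196 223 299
199 221 300
202 220 301
205 220 302
208 220 302
211 220 302
214 221 301
217 223 288Traceback (most recent call last):
  File "<string>", line 10, in <module>
    ys,xs=np.where(m);print('green bottom',ys.max(),xs[ys==ys.max()-2].min(),xs[ys==ys.max()-2].max())
                                                    ~~~~~~~~~~~~~~~~~~~~~~^^
    return umr_minimum(a, axis, None, out, keepdims, initial, where)
ValueError: zero-size array to reduction operation minimum which has no identity
```

The scene camera puts the fingertip about 15 mm above the reported TCP, which is right at desk height now. Nominally it should be 11 mm below the TCP, so the fingertips sit about 26 mm higher than stated. I confirm this by touch.

```bash

python3 -m jog '[[255,[0,0,-0.04],0],[255,[0,0,-0.04],0],[255,[0,0,0],0],[255,[0,0,0],0],[255,[0,0,0],0]]'| egrep 'eef|ft'
python3 -c "
from h import *
where()"
```

```text
eef_pos: [0.4615, -0.0438, -0.0171]
ft_force: [0.4, 0.1, 0.1]
t 12.85 TCP punch mm [-121.7    1.4  -17.1] yaw err deg 0.18 down -1.0 F [0.37 0.09 0.14] w 0.0002
```

```bash

python3 -m jog '[[255,[0,0,-0.04],0],[255,[0,0,-0.04],0],[255,[0,0,0],0],[255,[0,0,0],0],[255,[0,0,0],0]]'| egrep 'eef|ft'
python3 -c "
from h import *
where()"
```

```text
eef_pos: [0.4616, -0.0438, -0.0177]
ft_force: [-2.0, -0.2, 19.2]
t 13.47 TCP punch mm [-121.6    1.4  -17.7] yaw err deg 0.19 down -1.0 F [-2.   -0.23 19.16] w 0.0003
```

Contact comes at reported z = -17.3 mm, so tip height = reported z + 17.3 mm. For a tip at about 38 mm the reported z must be about 21 mm. I rise and then press the tab.

```bash

python3 -m jog '[[255,[0,0,0.6],0],[255,[0,0,0.7],0],[255,[0.25,0,0],0],[255,[0.2,0,0],0],[255,[0.1,-0.02,0],0]]'| egrep 'eef|ft'
python3 -m jog '[[255,[0.05,0,0],0],[255,[0.05,0,0],0],[255,[0.05,0,0],0],[255,[0.05,0,0],0],[255,[0,0,0],0]]'| egrep 'eef|ft'
python3 -c "
from h import *
where()"
```

```text
eef_pos: [0.4785, -0.0444, 0.0187]
ft_force: [-0.5, -0.5, 0.3]
eef_pos: [0.4841, -0.0444, 0.0195]
ft_force: [0.4, -0.0, -0.1]
t 14.72 TCP punch mm [-99.3  -0.5  19.5] yaw err deg 0.18 down -1.0 F [ 0.35 -0.03 -0.14] w 0.0001
```

```bash

python3 -m jog '[[255,[0.05,0,0],0],[255,[0.05,0,0],0],[255,[0.05,0,0],0],[255,[0,0,0],0],[255,[0,0,0],0]]'| egrep 'eef|ft'
python3 -m jog '[[255,[0.05,0,0],0],[255,[0.05,0,0],0],[255,[0.05,0,0],0],[255,[0,0,0],0],[255,[0,0,0],0]]'| egrep 'eef|ft'
python3 -c "
from h import *
where()"
```

```text
eef_pos: [0.4878, -0.0441, 0.0194]
ft_force: [-3.3, 1.0, 2.4]
eef_pos: [0.4912, -0.0439, 0.0193]
ft_force: [-6.2, -0.1, 4.5]
t 15.97 TCP punch mm [-92.2  -0.5  19.3] yaw err deg 0.2 down -1.0 F [-6.17 -0.13  4.47] w 0.0005
```

```bash

python3 -c "
from h import *
a=np.load('pics/sc0.npy');b=bot.snapshot('scene');np.save('pics/s4.npy',b)
for im in(a,b):
  h=cv2.cvtColor(im,cv2.COLOR_RGB2HSV);m=(h[...,0]>50)&(h[...,0]<75)&(h[...,1]>130);m[:,:195]=0;m[:,300:]=0;m[:150]=0;ys,xs=np.where(m);print(len(xs),xs.min(),xs.max(),ys.min(),ys.max(),xs.mean(),ys.mean())
p=np.load('p.npy')
def cov(t):
  t=np.radians(t);return [proj('scene',w(p,52-112*np.cos(t),y,62+112*np.sin(t)))[0].round() for y in(50,-56)]
print(cov(0),cov(15),cov(30))
"
```

```text
829 210 259 184 215 233.66344993968636 200.1254523522316
707 202 254 171 214 231.002828854314 193.85714285714286
[array([260., 202.]), array([237., 184.])] [array([259., 193.]), array([236., 176.])] [array([255., 186.]), array([232., 169.])]
```

The green region now reaches row 171, against 169 predicted for 30° ajar, so the cover has sprung with the tab still held in. I back off, rise, and come in front of the skirt.

```bash

python3 -m jog '[[255,[-0.4,0,0],0],[255,[-0.4,-0.08,0],0],[255,[0,0,0.6],0],[255,[0,0,0.6],0],[255,[0,0,0],0]]'| egrep 'eef|ft'
python3 -m jog '[[255,[0.5,0.03,0],0],[255,[0.5,0.03,0],0],[255,[0.3,0.02,0],0],[255,[0,0,0],0],[255,[0,0,0],0]]'| egrep 'eef|ft'
python3 -c "
from h import *
where();go(-64,-3,55);b=bot.snapshot('scene');
h=cv2.cvtColor(b,cv2.COLOR_RGB2HSV);m=(h[...,0]>50)&(h[...,0]<75)&(h[...,1]>130);m[:,:195]=0;m[:,300:]=0;m[:150]=0;ys,xs=np.where(m);print(len(xs),xs.min(),xs.max(),ys.min(),ys.max(),xs.mean(),ys.mean())"
```

```text
eef_pos: [0.4711, -0.0479, 0.0566]
ft_force: [0.8, -0.5, -0.8]
eef_pos: [0.5074, -0.0441, 0.0551]
ft_force: [-0.4, -0.5, -0.4]
t 17.27 TCP punch mm [-76.   -1.7  55.1] yaw err deg 0.19 down -1.0 F [-0.41 -0.49 -0.43] w 0.0005
units to go [ 0.4  -0.02 -0.  ]
712 204 254 171 214 231.3005617977528 193.57303370786516
```

```bash

python3 -m jog '[[255,[0.2,0,0],0],[255,[0.2,0,0],0],[255,[0.05,0,0.05],0],[255,[0.12,0,0.23],0],[255,[0.12,0,0.23],0]]'
python3 -c "
from h import *
where()"
python3 -m jog '[[255,[0.12,0,0.23],0],[255,[0.12,0,0.23],0],[255,[0.13,0.01,0.19],0],[255,[0.13,0.01,0.19],0],[255,[0.13,0.01,0.19],0]]'| egrep 'eef|ft'
python3 -c "
from h import *
where();b=bot.snapshot('scene');
h=cv2.cvtColor(b,cv2.COLOR_RGB2HSV);m=(h[...,0]>50)&(h[...,0]<75)&(h[...,1]>130);m[:,:195]=0;m[:,300:]=0;m[:120]=0;ys,xs=np.where(m);print(len(xs),xs.min(),xs.max(),ys.min(),ys.max(),xs.mean(),ys.mean())"
```

```text
t: 17.95
eef_pos: [0.5281, -0.0441, 0.0711]
tcp_rot: [-0.023, -0.706, -0.023, 0.707]
ft_force: [-1.4, 0.4, -0.0]
width: 0.0005
t 17.95 TCP punch mm [-55.3  -3.   71.1] yaw err deg 0.19 down -1.0 F [-1.42  0.43 -0.  ] w 0.0005
eef_pos: [0.548, -0.0436, 0.102]
ft_force: [0.2, 1.0, -0.2]
t 18.57 TCP punch mm [-35.4  -3.7 102. ] yaw err deg 0.18 down -1.0 F [ 0.15  1.02 -0.22] w 0.0004
991 201 243 163 215 224.89909182643794 188.19878910191724
```

```bash

cat >> h.py <<'E'
def cov():
    p=np.load('p.npy');b=bot.snapshot('scene');h=cv2.cvtColor(b,cv2.COLOR_RGB2HSV);m=((h[...,0]>50)&(h[...,0]<75)&(h[...,1]>110)).astype(np.uint8);m[:,:190]=0;m[:,300:]=0;m[:100]=0;m[230:]=0
    best=[]
    for a in range(-5,116,5):
        t=np.radians(a);k=np.zeros(m.shape,np.uint8);q=[]
        for x,y in((-112,53),(-112,-53),(0,-53),(0,53)): q.append(proj('scene',w(p,52+x*np.cos(t)+4*np.sin(t),y-3,62-x*np.sin(t)+4*np.cos(t)))[0])
        cv2.fillConvexPoly(k,np.round(q).astype(np.int32),1);best.append(((k&m).sum()/(k|m).sum(),a))
    print('cover angle fits',[(a,round(float(s),2)) for s,a in sorted(best)[::-1][:3]],m.sum());return b
E
python3 -m jog '[[255,[0.14,0.01,0.16],0],[255,[0.16,0.01,0.15],0],[255,[0.16,0.01,0.15],0],[255,[0.16,0.01,0.15],0],[255,[0.16,0.01,0.15],0]]'| egrep 'eef|ft'
python3 -c "
from h import *
where();cov()"
```

```text
eef_pos: [0.5714, -0.042, 0.1248]
ft_force: [0.0, -0.8, -0.4]
t 19.25 TCP punch mm [-12.   -3.6 124.8] yaw err deg 0.18 down -1.0 F [ 0.   -0.78 -0.44] w 0.0006
cover angle fits [(70, 0.76), (65, 0.75), (60, 0.72)] 1075
```

```bash

python3 -m jog '[[255,[0.18,0.01,0.12],0],[255,[0.18,0.01,0.1],0],[255,[0.18,0.01,0.08],0],[255,[0.18,0.01,0.07],0],[255,[0.18,0.01,0.07],0]]'| egrep 'eef|ft'
python3 -m jog '[[255,[0.18,0.01,0.05],0],[255,[0.16,0.01,0.04],0],[255,[0.15,0.01,0.03],0],[255,[0.15,0.01,0.02],0],[255,[0.15,0.01,0],0]]'| egrep 'eef|ft'
python3 -c "
from h import *
where();cov()"
```

```text
eef_pos: [0.5984, -0.0405, 0.1377]
ft_force: [0.3, 0.2, -0.6]
eef_pos: [0.622, -0.039, 0.1419]
ft_force: [0.0, -0.0, 0.9]
t 20.55 TCP punch mm [ 38.7  -3.7 141.9] yaw err deg 0.18 down -1.0 F [ 0.   -0.04  0.89] w 0.0005
cover angle fits [(95, 0.51), (100, 0.48), (90, 0.45)] 509
```

```bash

python3 -m jog '[[255,[0.12,0.01,0],0],[255,[0.12,0.01,0],0],[255,[0.08,0,0],0],[255,[0,0,0],0],[255,[-0.3,-0.02,0],0]]'| egrep 'eef|ft'
python3 -m jog '[[255,[-0.5,-0.03,0],0],[255,[-0.6,-0.04,0],0],[255,[-0.6,-0.04,0],0],[255,[0,0,0],0],[255,[0,0,0],0]]'| egrep 'eef|ft'
python3 -c "
from h import *
where();b=cov();go(0,200,80);c=bot.snapshot('top')[90:250,170:350];d=np.zeros((540,800,3),np.uint8);d[:,:400]=cv2.resize(b[120:255,190:290],(400,540),interpolation=2);d[:356,400:]=cv2.resize(c,(400,356),interpolation=2);show(d,'open')"
```

```text
eef_pos: [0.6224, -0.0391, 0.1418]
ft_force: [-0.5, 0.7, -0.3]
eef_pos: [0.572, -0.0425, 0.1422]
ft_force: [-0.1, -0.4, -0.2]
t 21.85 TCP punch mm [-11.4  -4.1 142.2] yaw err deg 0.17 down -1.0 F [-0.1  -0.35 -0.23] w 0.0006
cover angle fits [(95, 0.5), (100, 0.48), (90, 0.44)] 497
units to go [-0.05  6.81 -2.07]
```

View pics/open.png

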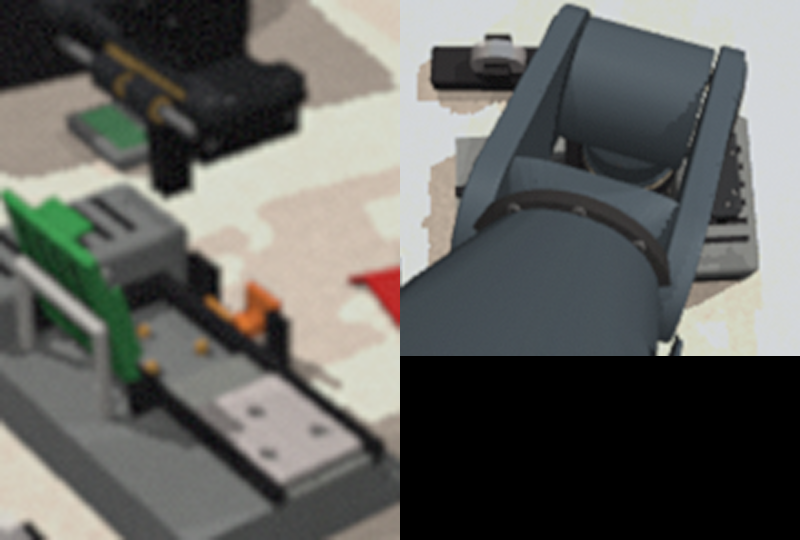

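The cover leans back on the rest bar, with the gripper clear at (170,160) in the left panel; the three brass pins and the plate on the deck are visible. Now I go behind the plate's trailing edge (punch y 172).

```bash

python3 -m jog '[[255,[0,1,0],0],[255,[0,1,0],0],[255,[0,1,0],0],[255,[0,1,0],0],[255,[0,1,0],0]]'| egrep 'eef|ft'
python3 -m jog '[[255,[-0.05,1,-0.6],0],[255,[0,0.63,-0.6],0],[255,[0,0,-0.7],0],[255,[0,0,-0.6],0],[255,[0,0,0],0]]'| egrep 'eef|ft'
python3 -c "
from h import *
where();go(0,195,36);b=bot.snapshot('wrist');np.save('pics/w5.npy',b);show(b,'w5');p=np.load('p.npy')
print([wproj(w(p,*q)).tolist() for q in((-32,172,56),(32,172,56),(-33,182,50),(33,182,50))])"
```

```text
eef_pos: [0.572, 0.1088, 0.1418]
ft_force: [0.7, -0.4, 0.3]
eef_pos: [0.5686, 0.1561, 0.0649]
ft_force: [-1.2, 0.1, 0.7]
t 23.2 TCP punch mm [ -2.4 194.3  64.9] yaw err deg 0.15 down -1.0 F [-1.22  0.1   0.66] w 0.0001
units to go [ 0.08  0.03 -0.96]
[[285.8, 258.4], [288.8, 175.8], [272.1, 255.5], [273.7, 172.3]]
```

View pics/w5.png

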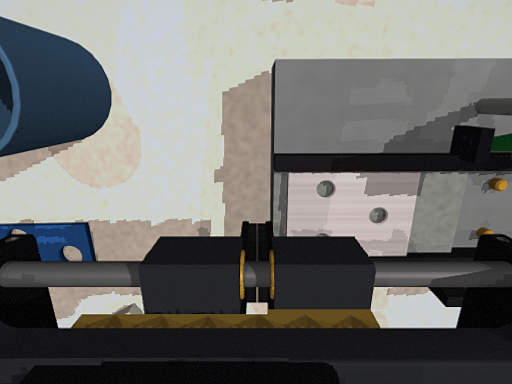

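The wrist view shows the fingers at (258,230), just past the deck end (col 274), with the plate's trailing edge at col 287. Both match the prediction. I descend and start pushing along punch -y, which in world axes is (0.062, -0.998).

```bash

python3 -m jog '[[255,[0.06,0.03,-0.5],0],[255,[0,0,-0.4],0],[255,[0,0,-0.07],0],[255,[0,0,0],0],[255,[0,0,0],0]]'| egrep 'eef|ft'
python3 -c "
from h import *
where()"
python3 -m jog '[[255,[0.02,-0.3,0],0],[255,[0.02,-0.3,0],0],[255,[0.02,-0.3,0],0],[255,[0.02,-0.3,0],0],[255,[0,0,0],0]]'| egrep 'eef|ft'
python3 -c "
from h import *
where();b=bot.snapshot('wrist');np.save('pics/w6.npy',b);print(b[195:200,240:310:2].mean((0,2)).round())"
```

```text
eef_pos: [0.5719, 0.1575, 0.0381]
ft_force: [-0.8, 0.1, 1.0]
t 23.88 TCP punch mm [  1.  195.5  38.1] yaw err deg 0.18 down -1.0 F [-0.84  0.08  1.  ] w 0.0007
eef_pos: [0.5744, 0.1202, 0.038]
ft_force: [0.6, -0.1, 1.5]
t 24.5 TCP punch mm [  1.1 158.2  38. ] yaw err deg 0.13 down -1.0 F [ 0.56 -0.11  1.53] w 0.0007
[141. 139. 141. 141. 140. 138. 136. 136. 137. 138. 138. 146.  92.  96.
  91. 206. 208. 207. 207. 207. 207. 207. 207. 208. 208. 208. 208. 208.
 206. 217. 216. 209. 217. 212. 193.]
```

```bash

python3 -c "
from h import *
p=np.load('p.npy');P=wray((269.5,197),.056)-[p[0],p[1],0];c,s=np.cos(p[2]),np.sin(p[2]);print('edge',c*P[0]+s*P[1],-s*P[0]+c*P[1])"
python3 -m jog '[[255,[0,0.1,0],0],[255,[0,0,-0.09],0],[255,[0.01,-0.2,0],0],[255,[0.02,-0.3,0],0],[255,[0.02,-0.3,0],0]]'| egrep 'eef|ft'
python3 -c "
from h import *
where()"
python3 -m jog '[[255,[0.02,-0.3,0],0],[255,[0.02,-0.3,0],0],[255,[0.02,-0.3,0],0],[255,[0.02,-0.3,0],0],[255,[0.02,-0.3,0],0]]'| egrep 'eef|ft'
python3 -c "
from h import *
where();b=bot.snapshot('wrist');np.save('pics/w6.npy',b);print(b[195:200,240:310:2].mean((0,2)).round());go(0,62,35)"
```

```text
edge 0.028663997166152394 0.15060103810457004
eef_pos: [0.5754, 0.0998, 0.0349]
ft_force: [-0.0, 0.8, -0.5]
t 25.18 TCP punch mm [  0.9 137.7  34.9] yaw err deg 0.17 down -1.0 F [-0.    0.77 -0.46] w 0.0009
eef_pos: [0.5786, 0.0549, 0.0352]
ft_force: [-0.2, 0.8, 0.1]
t 25.8 TCP punch mm [ 1.3 92.7 35.2] yaw err deg 0.17 down -1.0 F [-0.19  0.77  0.09] w 0.0004
[117. 116. 116. 117. 109. 105. 102. 103. 106. 108. 107. 105. 104. 104.
 105. 104. 114. 161. 159. 159. 158. 158. 159. 158. 159. 159. 159. 171.
 217. 227. 227. 227. 227. 227. 228.]
units to go [ 0.01 -0.99 -0.01]
```

```bash

python3 -m jog '[[255,[0.02,-0.3,0],0],[255,[0.02,-0.3,0],0],[255,[0.01,-0.3,0],0],[255,[0.01,-0.15,0],0],[255,[0,0,0],0]]'| egrep 'eef|ft'
python3 -c "
from h import *
where();b=bot.snapshot('wrist');np.save('pics/w7.npy',b);a=b[195:200].mean((0,2));print(a[240:310:2].round())
p=np.load('p.npy');c,s=np.cos(p[2]),np.sin(p[2])
g=np.diff(a)[262:285];k=262.5+g.argmax();P=wray((k,197),.056)-[p[0],p[1],0];print(k,'edge y',-s*P[0]+c*P[1])"
```

```text
eef_pos: [0.5805, 0.0234, 0.0351]
ft_force: [-0.5, -0.4, 0.4]
t 26.48 TCP punch mm [ 1.2 61.1 35.1] yaw err deg 0.16 down -1.0 F [-0.47 -0.42  0.43] w 0.0005
[162. 161. 161. 161. 163. 152. 154. 151. 150. 148. 149. 111. 103. 103.
 104. 106.  79. 232. 227. 227. 227. 227. 227. 227. 227. 228. 227. 228.
 218. 205. 204. 204. 204. 204. 228.]
273.5 edge y 0.051226181127620736
```

```bash

python3 -m jog '[[255,[0,-0.08,0],0],[255,[0.01,-0.08,0],0],[255,[0,-0.06,0],0],[255,[0,-0.04,0],0],[255,[0,0,0],0]]'| egrep 'eef|ft'
cat > e.py <<'E'
from h import *
where();b=bot.snapshot('wrist');np.save('pics/w7.npy',b);a=b[195:200].mean((0,2));print(a[240:310:2].round())
p=np.load('p.npy');c,s=np.cos(p[2]),np.sin(p[2])
g=np.diff(a)[262:285];k=262.5+g.argmax();P=wray((k,197),.056)-[p[0],p[1],0];print(k,'edge y',-s*P[0]+c*P[1])
E
python3 e.py
python3 -m jog '[[255,[0,-0.04,0],0],[255,[0,-0.04,0],0],[255,[0,-0.04,0],0],[255,[0,0,0],0],[255,[0,0,0],0]]'| egrep 'eef|ft'
python3 e.py
```

```text
eef_pos: [0.5807, 0.016, 0.0351]
ft_force: [-0.3, 0.7, 0.2]
t 27.15 TCP punch mm [ 0.9 53.7 35.1] yaw err deg 0.17 down -1.0 F [-0.26  0.67  0.17] w 0.0001
[165. 163. 159. 160. 147. 150. 149. 151. 152. 155. 153. 149. 146. 147.
 150. 163. 223. 220. 220. 221. 221. 221. 206. 204. 193. 196. 207. 209.
 216. 227. 210. 210. 158.  91.  65.]
270.5 edge y 0.04540995083321928
eef_pos: [0.5806, 0.0126, 0.035]
ft_force: [0.8, -0.9, 0.1]
t 27.82 TCP punch mm [ 0.6 50.3 35. ] yaw err deg 0.18 down -1.0 F [ 0.85 -0.94  0.07] w 0.0005
[157. 157. 160. 162. 151. 151. 155. 154. 150. 147. 146. 149. 138. 223.
 220. 220. 220. 219. 220. 210. 210. 192. 193. 193. 193. 195. 218. 215.
 209. 163.  95.  60.  79.  98. 117.]
264.5 edge y 0.045518225401611406
```

The plate edge stopped following the finger (edge stays at about 45.5) with no force, which suggests it dropped home. I lift and look.

```bash

python3 -m jog '[[255,[0,0.05,0.5],0],[255,[0,0.3,1],0],[255,[0,0.3,1],0],[255,[0,0.3,1],0],[255,[0,0.3,1],0]]'| egrep 'eef|ft'
python3 -c "
from h import *
where();b=cov();v=bot.snapshot('wrist');p=np.load('p.npy')
f=lambda P:proj('scene',P)[0]
q=[f(w(p,x,y-1,48)).round(1).tolist() for x,y in((-32,45),(32,45),(32,-45),(-32,-45))];print('home',q)
q2=[f(w(p,x,y,56)).round(1).tolist() for x,y in((-32,46),(32,46))];print('undropped',q2)
np.save('pics/s8.npy',b)
d=np.zeros((560,800,3),np.uint8);d[:]=0;d[:,:400]=cv2.resize(b[150:234,200:260],(400,560),interpolation=2);d[:300,400:]=cv2.resize(v,(400,300));show(d,'plate')"
```

```text
eef_pos: [0.5806, 0.0505, 0.1722]
ft_force: [-0.2, -0.4, -0.5]
t 28.5 TCP punch mm [  3.   88.2 172.2] yaw err deg 0.19 down -1.0 F [-0.17 -0.43 -0.47] w 0.0007
cover angle fits [(95, 0.5), (100, 0.49), (90, 0.44)] 489
home [[249.8, 208.8], [229.9, 217.2], [211.4, 201.2], [230.8, 193.5]]
undropped [[250.2, 206.7], [230.3, 215.1]]
```

View pics/plate.png

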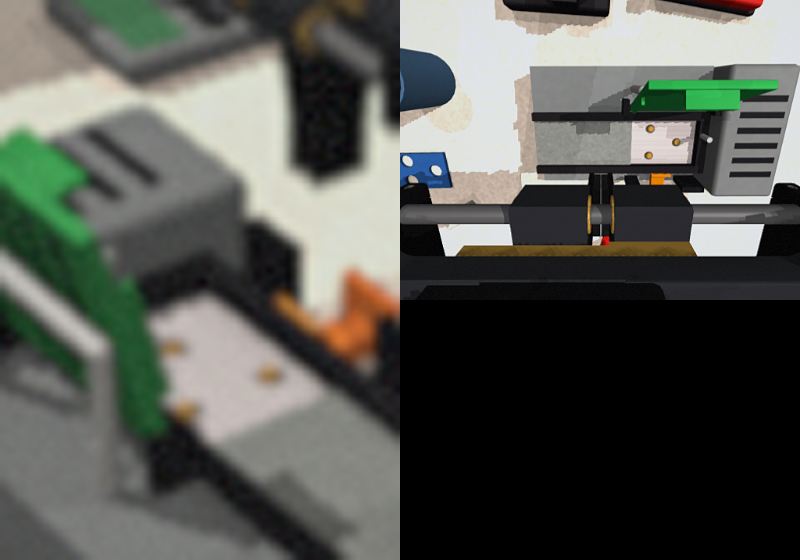

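All three brass pins show through the plate's holes (left panel (172,348), (268,375), (185,410)), so it is home, and the cover is still leaning back. Now I go around behind the cover.

```bash

python3 -m jog '[[255,[0.88,0.05,0.1],0],[255,[0.88,0.05,0.1],0],[255,[0.88,0.05,0],0],[255,[0.88,0.05,0],0],[255,[0,0,0],0]]'| egrep 'eef|ft'
python3 -m jog '[[255,[0.05,-0.76,0],0],[255,[0.05,-0.76,0],0],[255,[0.05,-0.76,0],0],[255,[0.05,-0.76,0],0],[255,[0,0,0],0]]'| egrep 'eef|ft'
python3 -c "
from h import *
where();go(110,-3,136)"
```

```text
eef_pos: [0.6872, 0.0557, 0.1751]
ft_force: [-0.1, 0.8, 0.5]
eef_pos: [0.6924, -0.038, 0.1762]
ft_force: [0.4, 1.0, -0.5]
t 29.85 TCP punch mm [109.   -7.1 176.2] yaw err deg -0.02 down -1.0 F [ 0.42  0.98 -0.54] w 0.0006
units to go [ 0.02  0.14 -1.34]
```

```bash

python3 -m jog '[[255,[0.02,0.14,-0.5],0],[255,[0,0,-0.5],0],[255,[0,0,-0.33],0],[255,[-0.2,0,0],0],[255,[-0.2,0,0],0]]'| egrep 'eef|ft'
python3 -m jog '[[255,[-0.15,-0.01,0],0],[255,[-0.15,-0.01,0],0],[255,[-0.15,-0.01,0],0],[255,[-0.15,-0.01,0],0],[255,[-0.15,-0.01,0],0]]'| egrep 'eef|ft'
python3 -c "
from h import *
where();cov()"
```

```text
eef_pos: [0.6805, -0.0307, 0.1361]
ft_force: [-0.1, -0.9, 0.0]
eef_pos: [0.658, -0.0325, 0.1362]
ft_force: [0.7, 0.1, 0.2]
t 31.1 TCP punch mm [ 75.    0.6 136.2] yaw err deg 0.18 down -1.0 F [0.69 0.06 0.19] w 0.0007
cover angle fits [(85, 0.5), (90, 0.49), (80, 0.49)] 510
```

```bash

python3 -m jog '[[255,[-0.12,-0.01,0],0],[255,[-0.12,-0.01,0],0],[255,[-0.12,-0.01,0],0],[255,[-0.1,-0.01,0],0],[255,[-0.1,0,0],0]]'| egrep 'eef|ft'
python3 -c "
from h import *
where();cov()"
python3 -m jog '[[255,[-0.1,-0.01,0],0],[255,[-0.1,-0.01,0],0],[255,[-0.1,-0.01,0],0],[255,[-0.1,-0.01,0],0],[255,[0,0,0],0]]'| egrep 'eef|ft'
python3 -c "
from h import *
where();cov()"
```

```text
eef_pos: [0.6414, -0.0336, 0.1362]
ft_force: [0.4, -0.4, -0.2]
t 31.77 TCP punch mm [ 58.4   0.4 136.2] yaw err deg 0.18 down -1.0 F [ 0.36 -0.41 -0.18] w 0.0006
cover angle fits [(70, 0.63), (65, 0.63), (75, 0.61)] 785
eef_pos: [0.6293, -0.0348, 0.1362]
ft_force: [-0.1, 0.3, 0.0]
t 32.45 TCP punch mm [ 46.2   0.  136.2] yaw err deg 0.17 down -1.0 F [-0.09  0.33  0.04] w 0.0001
cover angle fits [(25, 0.67), (30, 0.66), (20, 0.64)] 969
```

The cover fell forward to about 30° ajar. Next I move above its front edge and press it down.

```bash

python3 -m jog '[[255,[-0.8,-0.05,0],0],[255,[-0.8,-0.05,0],0],[255,[-0.8,-0.05,0],0],[255,[-0.8,-0.05,0],0],[255,[0,-0.1,0],0]]'| egrep 'eef|ft'
python3 -m jog '[[255,[0,0,-0.5],0],[255,[0,0,-0.4],0],[255,[0,0,-0.3],0],[255,[0,0,-0.3],0],[255,[0,0,-0.3],0]]'| egrep 'eef|ft'
python3 -c "
from h import *
where();cov();go(-51,-3,50)"
```

```text
eef_pos: [0.532, -0.0435, 0.1362]
ft_force: [0.2, -0.8, -0.4]
eef_pos: [0.534, -0.0439, 0.0814]
ft_force: [-1.2, -0.2, 2.3]
t 33.75 TCP punch mm [-49.4  -3.1  81.4] yaw err deg 0.18 down -1.0 F [-1.16 -0.17  2.32] w 0.0004
cover angle fits [(15, 0.77), (10, 0.76), (20, 0.74)] 1033
units to go [-0.03 -0.   -1.02]
```

```bash

python3 -m jog '[[255,[0,0,-0.25],0],[255,[0,0,-0.25],0],[255,[0,0,-0.2],0],[255,[0,0,-0.15],0],[255,[0,0,0],0]]'| egrep 'eef|ft'
python3 -m jog '[[255,[0,0,-0.06],0],[255,[0,0,-0.06],0],[255,[0,0,-0.04],0],[255,[0,0,0],0],[255,[0,0,0],0]]'| egrep 'eef|ft'
python3 -c "
from h import *
where();cov();go(-51,-3,48)"
```

```text
eef_pos: [0.5334, -0.0438, 0.0564]
ft_force: [-0.5, 0.2, 1.2]
eef_pos: [0.534, -0.0438, 0.0517]
ft_force: [0.2, 0.2, -0.0]
t 35.05 TCP punch mm [-49.4  -3.   51.7] yaw err deg 0.17 down -1.0 F [ 0.19  0.16 -0.04] w 0.0007
cover angle fits [(0, 0.79), (-5, 0.75), (5, 0.71)] 937
units to go [-0.05 -0.   -0.13]
```

```bash

python3 -m jog '[[255,[0,0,-0.05],0],[255,[0,0,-0.05],0],[255,[0,0,-0.05],0],[255,[0,0,0],0],[255,[0,0,0],0]]'| egrep 'eef|ft'
python3 -c "
from h import *
where()"
python3 -m jog '[[255,[0,0,-0.04],0],[255,[0,0,-0.04],0],[255,[0,0,-0.03],0],[255,[0,0,0],0],[255,[0,0,0],0]]'| egrep 'eef|ft'
python3 -c "
from h import *
where();cov()"
```

```text
eef_pos: [0.5338, -0.0439, 0.0483]
ft_force: [-1.3, -0.5, 8.7]
t 35.73 TCP punch mm [-49.6  -3.1  48.3] yaw err deg 0.19 down -1.0 F [-1.29 -0.5   8.7 ] w 0.0006
eef_pos: [0.5339, -0.0439, 0.0482]
ft_force: [-6.7, 0.4, 30.4]
t 36.35 TCP punch mm [-49.6  -3.1  48.2] yaw err deg 0.21 down -1.0 F [-6.7   0.45 30.39] w 0.0003
cover angle fits [(-5, 0.77), (0, 0.77), (5, 0.67)] 913
```

It hits a hard stop with the tip at about 65.6 mm (outer face 66) and 30 N. I lift away and check that it stays shut.

```bash

python3 -m jog '[[255,[0,0,0.2],0],[255,[0,0,0.6],0],[255,[-0.5,0,1],0],[255,[-1,0,1],0],[255,[-1,0,1],0]]'| egrep 'eef|ft'
python3 -m jog '[[255,[-1,-0.5,0.5],0],[255,[0,-1,0.5],0],[255,[0,-1,0],0],[255,[0,-1,0],0],[255,[0,-1,0],0]]'| egrep 'eef|ft'
python3 -c "
from h import *
where();b=cov();np.save('pics/s9.npy',b);a=np.load('pics/sc0.npy');v=bot.snapshot('top')
for im in(a,b):
  h=cv2.cvtColor(im,cv2.COLOR_RGB2HSV)
  for lo,hi in((50,75),(5,18)):
    m=(h[...,0]>lo)&(h[...,0]<hi)&(h[...,1]>130)&(h[...,2]>60);m[:,:195]=0;m[:,270:]=0;m[:165]=0;m[220:]=0;ys,xs=np.where(m);print(len(xs),xs.min(),xs.max(),ys.min(),ys.max(),xs.mean().round(1),ys.mean().round(1))
d=np.zeros((480,800,3),np.uint8);d[:]=0;d[:,:400]=cv2.resize(b[145:241,190:270],(400,480),interpolation=2);d[:300,400:]=cv2.resize(v,(400,300));show(d,'end')"
```

```text
eef_pos: [0.4577, -0.0437, 0.1585]
ft_force: [0.3, -0.1, 1.1]
eef_pos: [0.4284, -0.1797, 0.1879]
ft_force: [0.3, -0.4, 0.3]
t 37.65 TCP punch mm [-163.3 -132.1  187.9] yaw err deg 0.17 down -1.0 F [ 0.28 -0.41  0.26] w 0.0004
cover angle fits [(0, 0.82), (-5, 0.77), (5, 0.71)] 965
827 210 259 184 215 233.6 200.1
31 252 259 191 197 255.0 194.3
822 210 258 184 215 233.8 200.1
30 252 259 191 197 255.0 194.3
```

View pics/end.png

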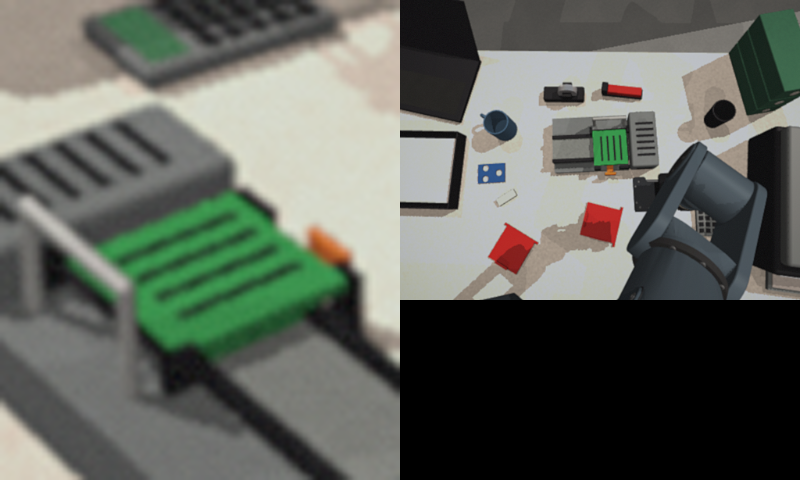

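The cover is shut: its green region and the orange tab cover the same pixels as at the start. The deck is empty and the bystanders are where they were. I hand it in.

```bash
python3 -c "
from station import bot
print(bot.sign_off(),bot.observe()['t'])"
```

```text
the job is handed in; nothing more can be done
the job is handed in; nothing more can be done
```

The plate is loaded and the cover is shut; I handed the job in at about 37.7 s of the 58 s allowed. No verdict was reported.

**What I did:** I pressed the tab and the cover sprang to about 30°. I then tipped the cover back onto its rest bar and slid the plate along the deck until it dropped home. After that I swung the cover forward and pressed its front edge to a hard stop at about 30 N.

**Last checks:**
- **Plate:** before the cover was closed, all three brass pins showed through its holes. It cannot be seen under the shut cover, so I did not check it again.
- **Cover and tab:** after I lifted away, both covered the same image region as at the start, within a pixel. So the cover is staying shut and the tab is back out.
- **Other things on the desk:** they look unmoved in the top view. The arm partly hides the calculator there, but the scene view shows it. I judged this by eye and did not measure it.

**What disagreed:**
- **Fingertip height:** the fingertips were about 28 mm higher relative to the reported tool point than stated. My first try passed over the tab without touching it. I measured the offset by touching the desk and used it from then on.
- **Wrist camera:** its pictures were about 10 pixel rows off from the prediction.
- **Open cover angle:** my image fit read 95–100° for the open cover, against the 105° given. That fit is poor when the cover is seen nearly edge-on. I took the rest position from the picture instead.

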